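# Prop the drying box's door open with its stay arm

### The arm

A 6-joint arm with a two-finger parallel gripper is mounted at the origin on a cart in front of the work surface, level with it; the furniture and walls round the work are solid. World frame = base frame: x ahead of the robot, y to its left, z up, the work surface at z = 0. Lengths are in m, angles in degrees, forces in N, time in s.
With the tool pointing down it reaches from about 0.4 to 0.825 m from the base axis. Payload 7 kg.
Tool frame: the origin (TCP) lies on the centre line of the jaws, within the pads' length; the fingertips stand 17 mm ahead of it and the grasp point (between the pads) lies 2 mm behind it; z points along the fingers, y is the line along which they close (so a half turn about z gives the same grasp; the last joint's range is limited). The gripper opens to 88 mm and grips with 3 to 60 N. Pads are 19 mm wide; open, the fingers measure 130 mm over their backs; the gripper's body (78 mm by 193 mm) begins 47 mm behind the grasp point.
Start: joints at [-50.644, 20.546, 0.682, 0, -70.136, -16.507], TCP at [0.262, -0.622, 0.244] pointing down, gripper open.
Joint ranges: [-176.03, 176.03], [-82.01, 121.73], [-58.28, 71.71], [-173.87, 95.51], [-174.79, -0.11], [-173.66, 173.66]. Speed limits (degrees/s): [136.94, 136.94, 172.46, 180, 180, 180].

### API

Orientations are given as a 3x3 rotation matrix whose columns are the frame's x, y, z axes.
In Python, from bench import sense, read_camera, job_done gives the robot as it stands.
- The arm moves only by the shell command python3 -m handwheel 'ROWS'. ROWS is JSON, a list that holds one entry, the list of rows, each a list of 7 numbers: the opening, from -1 (shut) to 1 (fully open), so that 0 is half open, then the shift along the world's x, y, z as a fraction of full scale, then the turn, a rotation vector about the world's x, y, z as a fraction of full scale. A call has exactly 5 rows; each row shifts and turns the commanded pose from where the row before left it; what a row does not reach is not made up. Full scale, the value 1, is 0.02 m for a shift and 0.1 rad for a turn. A row lasts 1/10 s, in which the tool goes at most 50 mm and 8.59 degrees, less where a joint would pass 70% of its speed; a pose out of reach is approached as far as the arm can. A call with a number of a shift or a turn outside -1 to 1 is refused whole. A call with a gripper value outside its range is refused whole. The fingers move at their own pace and stop on an object; the grip force is fixed at half the most. Time passes only in rows, so rows that do not move let the fingers close, or fill a call up. It gives the time, the measured TCP pose, the force, the opening and the grip force at its end, in the units of the state.
- sense(): the state, without advancing time (a new reading comes with each control period).
- read_camera(name): name is "side" or "top" or "wrist"; returns a dict with "img" (400x640x3 uint8, blue, green, red), "vertical_fov" (degrees; the focal length in pixels is half the picture's height over the tangent of half this angle, whatever the lens; pixels are square), "cx", "cy" (the principal point, pixels), "distortion" ([k1, k2, p1, p2, k3] as OpenCV has them; the pictures are not rectified), "rvec" (rotation vector, rad) and "tvec" (3), from world to camera coordinates, as OpenCV has them; the wrist camera has in their place "hand_eye" (4x4, takes a point from camera to tool coordinates, whose origin is the TCP and whose axes are the flange's). Camera axes: x right, y down, z forward; pixel columns grow to the right and rows downward; lengths in m; the calibration is good to about 2 mm. A picture is of the moment at which its call begins: read the wrist's pose just before it. There is no depth.
- job_done(): hands the job in; it is judged then, once.
The state is a dict: "clock": time; "q": joint angles; "qd": joint speeds; "joint_efforts": joint torques, N m; "ee_pos": TCP position; "tool_rot": TCP orientation; "force": force on the tool from outside, world axes, zero at the start; "moment": the same for the moment, N m; "width": finger opening in m; "grasp_force": force on a finger pad.
Only numpy, scipy, OpenCV 4.12 (cv2) and the standard library are available. Lean on these libraries where they do the work, as an engineer would, in place of code of your own. Each camera call takes 0.05 s, during which the arm holds its last target. There are 200 camera calls.

### The job

The drying box's door is to be held open by its stay arm: first take the white plaster mould off the box's roof, where it is in the stay's way, and set it down flat and upright on the round wooden bat. Then take the stay arm by its black handle, swing the door open with it, and drop the stay's red-ringed hole fully down over the brass peg on the roof, so that the bar lies flat. Let go of everything, and leave the dark cup and the glaze jar beside the box where they stand.

Things in the scene. Friction and masses are not known exactly. Their poses are not given: they have to be found in the camera images.
- drying_box: Fixed plywood box on the table. Origin on the table under the door's vertical hinge axis, at the box's left front corner; x points into the box, away from the robot at yaw 0, y to the left, z up. The box spans x 8 to 248 mm, y +20 to -300 mm; its flat roof top is at z = 130 mm.
- rack_edge (a point): Middle of the right lower edge (box frame x 190, y -105, z 315 mm) of the slatted ware rack over the roof's left rear: x 130 to 250, y +18 to -105 mm; bearers under it to y -73, z 299 mm; posts at its left side; fixed cups on it to z 400 mm. An upright tool on the stay's handle at the start would strike it; one leaning 35 to 45 degrees, its top to the right, fingers pointing down and left under it, goes clear.
- door (a joint): Opening angle of the front door, rad (0 shut, to 1.3; swings out to the box's -x, clockwise from above). It is 14 mm thick, reaches 296 mm from the hinge axis toward the box's -y when shut, z 14 to 124 mm. Light friction (0.06 N m) keeps it where it is left. With the red-ringed hole on the peg it reads about 0.59.
- stay_swivel (a joint): Swivel angle of the stay on the door, rad, about the vertical: in the box's frame the stay points from pivot to handle at (stay_swivel - door) anticlockwise from +x. The pivot is on the door's top edge, 150 mm from the hinge axis (box frame x = -150 sin(door), y = -150 cos(door) mm). It turns nearly freely.
- stay_lift (a joint): Angle by which the stay is raised about a level axis through the same pivot, 136 mm above the table, in rad: 0 lying level (its lower stop, underside 6 mm above the roof), up to 0.7. It falls down by its weight (0.18 kg) when let go.
- red_hole (a point): Centre of the stay's red-ringed hole at the bar's underside. The stay is a flat steel bar, 30 mm wide, 6 mm thick, 245 mm long, with four 14 mm holes 70, 100, 130 and 160 mm from the pivot; the red-ringed one is the third, at 130 mm. The x axis points along the bar from pivot to handle.
- stay_handle (a point): Grip point on the stay's black round upright handle, 18 mm in diameter, 190 mm from the pivot on the bar's centre line; the point is on its axis, 36 mm above the bar's underside; the handle's top is 20 mm above this point and the bar's upper face 30 mm below it.
- peg_site (a point): The fixed brass peg on the roof's front right part (box frame x = 30, y = -190 mm): 9 mm in diameter, round-nosed. This point is on its axis at the height of the underside of the lowered bar (136 mm above the table); the peg's top is 12 mm above it. A bar to pass over the peg must be lifted more than that at the peg.
- mould: White plaster block (sprig mould) with a round hollow in its top, 52 (its x) x 70 (its y) x 31 mm (z); origin at the centre of its underside, z up. At the start it stands on the roof at the right, across the place where the stay's end must lie; about 0.16 kg.
- bat: Round wooden throwing bat, a loose flat disc 230 mm across and 12.5 mm thick, lying on the table to the right; origin at the centre of its underside.
- dark_cup: Dark brown glazed cup, 62 mm across and 59 mm high, standing loose on the table to the left of the box: leave it alone. Origin at the centre of its foot.
- jar: Glaze jar with a dark grey lid, 63 mm across and 78 mm high, standing loose on the table to the right of the box, behind the bat: leave it alone. Origin at the centre of its foot.
There are look-alikes about, which are no part of the job. Several things have the shape of the mould; the one meant has the colours described above.

How it is judged:
By the outcome, as a careful person would: the job done as asked, in the order asked, and still so for the second after the job is handed in, with the robot touching nothing.
It also fails if it takes over 67 s, if anything falls off the work surface, if the arm or the gripper's body presses on something with over 40 N, if the wrist force passes 120 N, or if a joint passes its speed limit or range.

## Working session

There is one attempt and no reset: what is moved stays moved. The work goes in short steps, Python scripts to look and compute and a shell command to move; the robot and the scene stay as the last step left them, time stands still between calls to the robot, and variables do not carry over. Pictures are saved under pics/ and viewed, at most 12 in all, crops included, and the job is handed in when it is done.

```bash
ls; mkdir -p pics; python3 - <<'E'
from bench import *
import cv2,numpy as np,pickle
s=sense();print({k:np.round(v,3).tolist() for k,v in s.items()})
d={}
for n in("side","top"):
    d[n]=read_camera(n);cv2.imwrite(f"pics/{n}0.png",d[n]["img"])
    print(n,{k:np.round(v,3).tolist() for k,v in d[n].items() if k!="img"})
pickle.dump(d,open("cams.pkl","wb"))
E
```

```text
pics
{'clock': 0.0, 'q': [-50.643, 20.593, 0.635, -0.02, -70.135, -16.509], 'qd': [-0.078, 0.031, 0.036, 0.011, -0.048, -0.043], 'joint_efforts': [0.0, -58.271, 29.305, 6.997, 0.007, -0.0], 'ee_pos': [0.262, -0.622, 0.243], 'tool_rot': [[-0.922, -0.388, -0.001], [-0.388, 0.922, 0.001], [0.0, 0.002, -1.0]], 'force': [0.243, -0.259, -1.105], 'moment': [-0.004, 0.034, -0.038], 'grasp_force': 0.0, 'width': 0.088}
side {'vertical_fov': 50.723, 'cx': 315.775, 'cy': 198.758, 'distortion': [-0.068, 0.0, 0.0, 0.0, 0.0], 'rvec': [0.419, -2.548, 1.503], 'tvec': [0.583, 0.254, 1.399]}
top {'vertical_fov': 47.851, 'cx': 316.268, 'cy': 199.547, 'distortion': [0.02, 0.0, 0.0, 0.0, 0.0], 'rvec': [2.225, -2.168, 0.076], 'tvec': [0.035, 0.612, 1.822]}
```

View pics/side0.png

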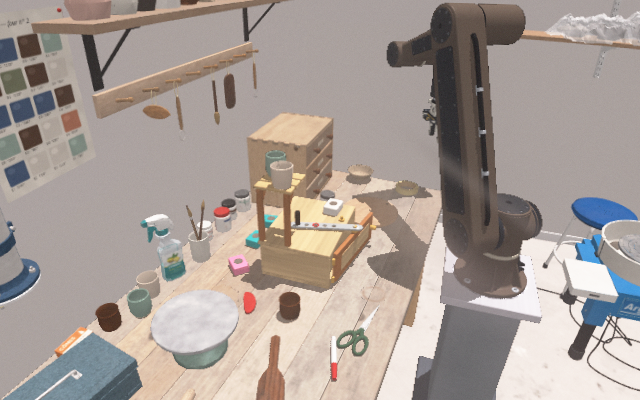

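View pics/top0.png

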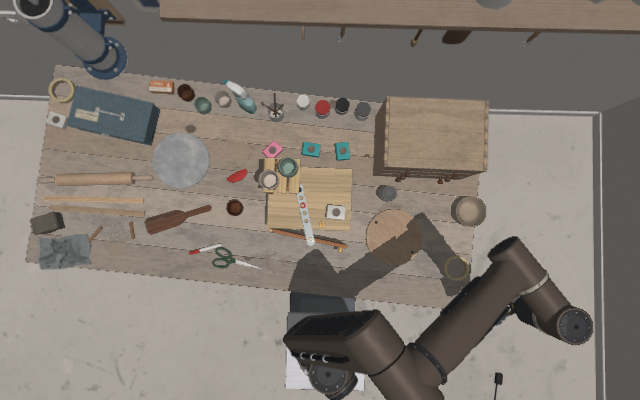

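Side and top views show the box in the middle (top roof around 267–352, 168–230), the stay running from pivot (309,240) to handle (300,190), mould (336,212), bat (392,232), jar (387,193), cup (235,207). I'll enlarge the top view for accurate pixels.

```bash
cat > h.py <<'E'
import numpy as np,cv2,pickle
def cam(c):
    f=200/np.tan(np.radians(c["vertical_fov"])/2)
    return np.array([[f,0,c["cx"]],[0,f,c["cy"]],[0,0,1]]),np.array(c["distortion"],float)
def ext(c,s=None):
    if "rvec" in c: return cv2.Rodrigues(np.array(c["rvec"],float))[0],np.array(c["tvec"],float)
    H=np.array(c["hand_eye"]);T=np.eye(4);T[:3,:3]=s["tool_rot"];T[:3,3]=s["ee_pos"]
    W=np.linalg.inv(T@H);return W[:3,:3],W[:3,3]
def ray(c,uv,z,s=None):
    K,D=cam(c);R,t=ext(c,s)
    p=cv2.undistortPoints(np.array(uv,float).reshape(-1,1,2),K,D)[:,0]
    d=np.c_[p,np.ones(len(p))]@R;o=-R.T@t
    z=np.broadcast_to(z,len(p));return o+d*((z-o[2])/d[:,2])[:,None]
def proj(c,P,s=None):
    K,D=cam(c);R,t=ext(c,s)
    return cv2.projectPoints(np.array(P,float).reshape(-1,3),cv2.Rodrigues(R)[0],t,K,D)[0][:,0]
E
python3 - <<'E'
from h import *
d=pickle.load(open("cams.pkl","rb"));
im=d["top"]["img"][150:260,255:415];cv2.imwrite("pics/top1.png",cv2.resize(im,(800,550),interpolation=cv2.INTER_CUBIC))
E
```

```text
(no output)
```

View pics/top1.png

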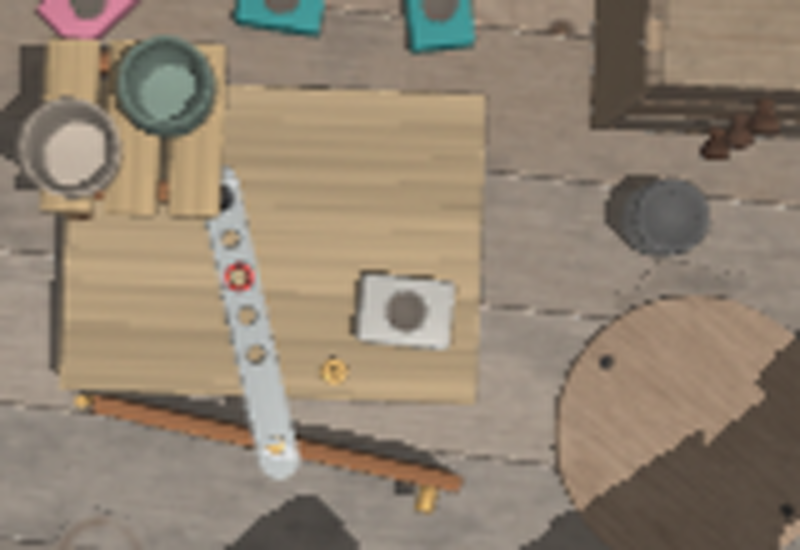

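The crop shows mould top centred at (407,311), peg (334,371), red hole (238,277), pivot (278,447), handle (225,190) beside the rack edge, roof corners (62,388),(476,402),(486,94), bat arc left of (555,415).

```bash
cat > m.py <<'E'
from h import *
from scipy.optimize import least_squares
d=pickle.load(open("cams.pkl","rb"));c=d["top"]
def w(uv,z):
    uv=np.array(uv,float).reshape(-1,2);return ray(c,(uv+.5)/5-.5+[255,150],z)
obs=np.r_[w([[62,388],[476,402],[486,94]],.13),w([[334,371]],.148)]
B=np.array([[8,20],[8,-300],[248,-300],[30,-190]])/1e3
def T(p,P): a=p[2];return P@np.array([[np.cos(a),np.sin(a)],[-np.sin(a),np.cos(a)]])+p[:2]
r=least_squares(lambda p:(T(p,B)-obs[:,:2]).ravel(),[.5,0,0])
print("box",r.x,"res mm",r.fun.round(4)*1e3)
p=r.x;a=p[2];R=np.array([[np.cos(a),-np.sin(a)],[np.sin(a),np.cos(a)]])
print("yaw deg",np.degrees(a),"peg",T(p,np.array([[.03,-.19]])),"rack",T(p,np.array([[.19,-.105]])))
tb=lambda P:(P[:,:2]-p[:2])@R
pv=w([[278,447]],.142);rh=w([[238,277]],.142);print("pivot box",tb(pv),"red box",tb(rh),"len",np.linalg.norm(pv-rh))
door=np.arctan2(-tb(pv)[0,0],-tb(pv)[0,1]);v=(tb(rh)-tb(pv))[0];print("door",door,"dir deg",np.degrees(np.arctan2(v[1],v[0])))
m=w([[363,273],[455,283],[449,350],[358,340]],.161);print("mould",m.round(4),m.mean(0),"boxframe",tb(m).mean(0))
e=m[1]-m[0];print("mould edge01 ang",np.degrees(np.arctan2(e[1],e[0])))
b=w([[555,415],[692,295],[620,325],[575,365],[765,318],[563,465],[578,505]],.0125)[:,:2]
rb=least_squares(lambda q:np.linalg.norm(b-q[:2],axis=1)-.115,b.mean(0));print("bat",rb.x,rb.fun.round(4))
print("jar",w([[672,216]],.078),"cup",ray(c,[[235,207]],.059))
print("holes",[w([[238,277]],.142)])
E
python3 m.py
python3 - <<'E'
from h import *
from bench import *
c=read_camera("wrist");print({k:np.round(v,3).tolist() for k,v in c.items() if k!="img"})
E
```

```text
box [ 0.48474774  0.21945164 -0.00997312] res mm [-1.   2.8 -1.6 -1.2  1.7 -0.9  0.8 -0.8]
yaw deg -0.5714179094655788 peg [[0.51285139 0.0291619 ]] rack [[0.67369113 0.112562  ]]
pivot box [[-0.02968119 -0.14900526]] red box [[ 0.09791382 -0.11393258]] len 0.1323275502175802
door 0.1966219558667266 dir deg 15.369595869123982
mould [[ 0.5861  0.0103  0.161 ]
 [ 0.5804 -0.0591  0.161 ]
 [ 0.5299 -0.0557  0.161 ]
 [ 0.5357  0.0128  0.161 ]] [ 0.55802567 -0.02295266  0.161     ] boxframe [ 0.07569177 -0.24166144]
mould edge01 ang -94.70971852193324
bat [ 0.46588798 -0.27149322] [ 0.0034  0.0018 -0.0032  0.0016 -0.0024 -0.0022 -0.0024]
jar [[ 0.64174486 -0.23582518  0.078     ]] cup [[0.57043766 0.37304902 0.059     ]]
holes [array([[0.58152045, 0.10454824, 0.142     ]])]
{'vertical_fov': 58.642, 'cx': 321.487, 'cy': 201.033, 'distortion': [-0.07, 0.0, 0.0, 0.0, 0.0], 'hand_eye': [[0.001, -0.967, -0.255, 0.067], [1.0, 0.001, 0.001, -0.0], [-0.0, -0.255, 0.967, -0.14], [0.0, 0.0, 0.0, 1.0]]}
```

```bash

python3 -m handwheel '[[[1,0.49,1,0.1,0,0,0.36],[1,0.49,1,0.1,0,0,0.36],[1,0.49,1,0.1,0,0,0.36],[1,0.49,1,0.1,0,0,0.36],[1,0.49,1,0.1,0,0,0.36]]]'
python3 -m handwheel '[[[1,0.49,1,0,0,0,0.36],[1,0.49,1,0,0,0,0.36],[1,0.49,1,0,0,0,0.36],[1,0.49,1,0,0,0,0.36],[1,0.49,1,0,0,0,0.36]]]' >/dev/null
python3 -m handwheel '[[[1,0.49,1,0,0,0,0.36],[1,0.49,1,0,0,0,0.36],[1,0.49,1,0,0,0,0.36],[1,0.49,1,0,0,0,0.36],[1,0.49,1,0,0,0,0.36]]]' >/dev/null
python3 -m handwheel '[[[1,0.49,1,0,0,0,0.36],[1,0.49,1,0,0,0,0.36],[1,0.49,1,0,0,0,0.36],[1,0.49,1,0,0,0,0.36],[1,0.49,1,0,0,0,0.36]]]' >/dev/null
python3 -m handwheel '[[[1,0.49,1,0,0,0,0.36],[1,0.49,1,0,0,0,0.36],[1,0.49,1,0,0,0,0.36],[1,0.49,1,0,0,0,0.36],[1,0.49,1,0,0,0,0.36]]]'
python3 - <<'E'
from h import *
from bench import *
s=sense();c=read_camera("wrist");pickle.dump((c,s),open("w1.pkl","wb"))
cv2.imwrite("pics/w1.png",c["img"]);print(np.round(s["ee_pos"],4),np.round(s["tool_rot"],3).tolist())
E
```

```text
clock: 0.65
ee_pos: [0.3113, -0.521, 0.2533]
tool_rot: [[-0.836, -0.548, -0.0], [-0.548, 0.836, 0.001], [0.0, 0.001, -1.0]]
force: [-0.3, 0.0, 0.5]
width: 0.0879
grasp_force: 0.0
clock: 2.65
ee_pos: [0.5072, -0.1211, 0.2534]
tool_rot: [[-0.267, -0.964, -0.0], [-0.964, 0.267, 0.0], [-0.0, 0.0, -1.0]]
force: [0.3, 0.5, 0.4]
width: 0.0875
grasp_force: 0.0
[ 0.5072 -0.1211  0.2534] [[-0.267, -0.964, -0.0], [-0.964, 0.267, 0.0], [-0.0, 0.0, -1.0]]
```

View pics/w1.png

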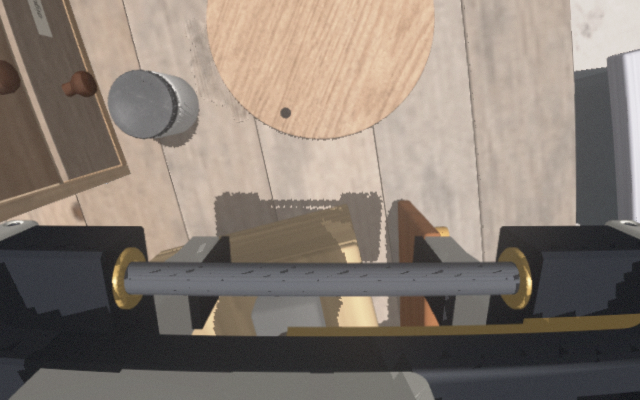

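The wrist view, looking right, shows the bat (arc bottom at 320,138) and jar (150,105) where expected; the mould is hidden under the gripper. The top-view estimate is good enough for a 52 mm grip in 88 mm.

```bash

python3 -m handwheel '[[[1,0.51,0.98,0,0,0,0.38],[1,0.51,0.98,0,0,0,0.38],[1,0.51,0.98,0,0,0,0.38],[1,0.51,0.98,0,0,0,0.38],[1,0.51,0.98,0,0,0,0.38]]]'
python3 -m handwheel '[[[1,0,0,-1,0,0,0],[1,0,0,-1,0,0,0],[1,0,0,-1,0,0,0],[1,0,0,-1,0,0,0],[1,0,0,-0.8,0,0,0]]]'
python3 -m handwheel '[[[1,0,0,-0.2,0,0,0],[0,0,0,0,0,0,0],[-1,0,0,0,0,0,0],[-1,0,0,0,0,0,0],[-1,0,0,0,0,0,0]]]'
python3 -m handwheel '[[[-1,0,0,0,0,0,0],[-1,0,0,0,0,0,0],[-1,0,0,0,0,0,0],[-1,0,0,0,0,0,0],[-1,0,0,0,0,0,0]]]'
```

```text
clock: 3.2
ee_pos: [0.5582, -0.0233, 0.2534]
tool_rot: [[-0.081, -0.997, -0.0], [-0.997, 0.081, 0.0], [0.0, 0.0, -1.0]]
force: [0.4, -0.2, -0.4]
width: 0.0873
grasp_force: 0.0
clock: 3.7
ee_pos: [0.5575, -0.0242, 0.1562]
tool_rot: [[-0.082, -0.997, -0.001], [-0.997, 0.082, -0.0], [0.0, 0.001, -1.0]]
force: [0.3, -0.4, 0.4]
width: 0.0875
grasp_force: 0.0
clock: 4.2
ee_pos: [0.5585, -0.024, 0.1544]
tool_rot: [[-0.082, -0.997, 0.001], [-0.997, 0.082, 0.0], [-0.0, -0.001, -1.0]]
force: [0.2, -0.7, -0.6]
width: 0.0613
grasp_force: 0.0
clock: 4.7
ee_pos: [0.5583, -0.024, 0.154]
tool_rot: [[-0.082, -0.997, 0.001], [-0.997, 0.082, 0.0], [-0.0, -0.001, -1.0]]
force: [-2.6, 0.2, 5.6]
width: 0.0518
grasp_force: 30.0
```

```bash

python3 -m handwheel '[[[-1,0,0,0.5,0,0,0],[-1,0,0,1,0,0,0],[-1,0,0,1,0,0,0],[-1,-0.2,-0.5,0.5,0,0,0],[-1,-0.36,-0.97,0,0,0,0]]]'
python3 -m handwheel '[[[-1,-0.36,-0.97,0,0,0,0],[-1,-0.36,-0.97,0,0,0,0],[-1,-0.36,-0.97,0,0,0,0],[-1,-0.36,-0.97,0,0,0,0],[-1,-0.36,-0.97,0,0,0,0]]]' >/dev/null
python3 -m handwheel '[[[-1,-0.36,-0.97,0,0,0,0],[-1,-0.36,-0.97,0,0,0,0],[-1,-0.36,-0.97,0,0,0,0],[-1,-0.36,-0.97,0,0,0,0],[-1,-0.36,-0.97,0,0,0,0]]]' 
python3 -m handwheel '[[[-1,-0.3,-0.6,-0.5,0,0,0],[-1,-0.15,-0.5,-1,0,0,0],[-1,0,0,-1,0,0,0],[-1,0,0,-1,0,0,0],[-1,0,0,-1,0,0,0]]]'
python3 -m handwheel '[[[-1,0,0,-1,0,0,0],[-1,0,0,-1,0,0,0],[-1,0,0,-1,0,0,0],[-1,0,0,-0.5,0,0,0],[-1,0,0,0,0,0,0]]]'
```

```text
clock: 5.2
ee_pos: [0.5477, -0.0532, 0.2152]
tool_rot: [[-0.08, -0.997, 0.003], [-0.997, 0.08, 0.0], [-0.001, -0.003, -1.0]]
force: [0.0, -0.8, -0.9]
width: 0.0515
grasp_force: 30.0
clock: 6.2
ee_pos: [0.4738, -0.2484, 0.2134]
tool_rot: [[-0.082, -0.997, -0.001], [-0.997, 0.082, 0.0], [-0.0, 0.001, -1.0]]
force: [0.8, -0.1, -0.5]
width: 0.0516
grasp_force: 30.0
clock: 6.7
ee_pos: [0.465, -0.2695, 0.122]
tool_rot: [[-0.083, -0.997, -0.001], [-0.997, 0.083, 0.0], [-0.0, 0.001, -1.0]]
force: [-0.6, 0.5, -1.0]
width: 0.052
grasp_force: 30.0
clock: 7.2
ee_pos: [0.4644, -0.2692, 0.0518]
tool_rot: [[-0.082, -0.997, -0.004], [-0.997, 0.082, 0.001], [-0.001, 0.004, -1.0]]
force: [0.0, -0.5, -0.3]
width: 0.0519
grasp_force: 30.0
```

```bash

python3 -m handwheel '[[[-1,0,0,-0.35,0,0,0],[-1,0,0,-0.2,0,0,0],[-1,0,0,-0.1,0,0,0],[-1,0,0,0,0,0,0],[-1,0,0,0,0,0,0]]]'
python3 -m handwheel '[[[-1,0,0,-0.06,0,0,0],[-1,0,0,0,0,0,0],[-1,0,0,0,0,0,0],[-1,0,0,0,0,0,0],[-1,0,0,0,0,0,0]]]'
```

```text
clock: 7.7
ee_pos: [0.4661, -0.2695, 0.0409]
tool_rot: [[-0.082, -0.997, 0.001], [-0.997, 0.082, -0.0], [0.0, -0.001, -1.0]]
force: [-0.4, -0.1, -1.0]
width: 0.0521
grasp_force: 30.0
clock: 8.2
ee_pos: [0.4659, -0.2694, 0.0394]
tool_rot: [[-0.082, -0.997, 0.0], [-0.997, 0.082, -0.0], [0.0, -0.0, -1.0]]
force: [0.1, -0.5, -1.0]
width: 0.052
grasp_force: 30.0
```

```bash

python3 -m handwheel '[[[-1,0,0,-0.05,0,0,0],[-1,0,0,-0.05,0,0,0],[-1,0,0,0,0,0,0],[-1,0,0,0,0,0,0],[-1,0,0,0,0,0,0]]]'
```

```text
clock: 8.7
ee_pos: [0.4659, -0.2694, 0.0373]
tool_rot: [[-0.082, -0.997, -0.0], [-0.997, 0.082, -0.0], [0.0, 0.0, -1.0]]
force: [0.2, -0.2, -1.0]
width: 0.0518
grasp_force: 30.0
```

```bash

python3 -m handwheel '[[[-1,0,0,-0.05,0,0,0],[-1,0,0,0,0,0,0],[-1,0,0,0,0,0,0],[-1,0,0,-0.04,0,0,0],[-1,0,0,0,0,0,0]]]'
```

```text
clock: 9.2
ee_pos: [0.466, -0.2695, 0.0365]
tool_rot: [[-0.082, -0.997, 0.0], [-0.997, 0.082, -0.0], [0.0, -0.0, -1.0]]
force: [-3.0, 2.5, 10.4]
width: 0.0521
grasp_force: 30.0
```

```bash

python3 -m handwheel '[[[1,0,0,0,0,0,0],[1,0,0,0,0,0,0],[1,0,0,0,0,0,0],[1,0,0,0,0,0,0],[1,0,0,0.3,0,0,0]]]'
python3 -m handwheel '[[[1,0,0,0.5,0,0,0],[1,0,0,1,0,0,0],[1,0,0,1,0,0,0],[1,0,0,1,0,0,0],[1,0,0,1,0,0,0]]]'
python3 -m handwheel '[[[1,0,0,1,0,0,0.2],[1,0,0,1,0,0,0.2],[1,0,0,1,0,0,0.2],[1,0,0,1,0,0,0.2],[1,0,0,1,0,0,0.2]]]'
python3 -m handwheel '[[[1,0,0,1,0,0,0],[1,0,0,1,0,0,0],[1,0.5,0.5,1,0.4,0,0],[1,0.54,0.97,0.2,0.44,0.01,0],[1,0.54,0.97,0,0.44,0.01,0]]]'
python3 -m handwheel '[[[1,0.54,0.97,0,0.44,0.01,0],[1,0.54,0.97,0,0.44,0.01,0],[1,0.54,0.97,0,0.44,0.01,0],[1,0.54,0.97,0,0.44,0.01,0],[1,0.54,0.97,0,0.44,0.01,0]]]'
python3 -m handwheel '[[[1,0.54,0.97,0,0.44,0.01,0],[1,0.54,0.97,0,0.44,0.01,0],[1,0.54,0.97,0,0.44,0.01,0],[1,0.54,0.97,0,0.44,0.01,0],[1,0.54,0.97,0,0.44,0.01,0]]]'
python3 - <<'E'
from h import *
from bench import *
s=sense();c=read_camera("wrist");pickle.dump((c,s),open("w2.pkl","wb"))
cv2.imwrite("pics/w2.png",c["img"]);print(np.round(s["q"],1))
E
```

```text
clock: 9.7
ee_pos: [0.4653, -0.2693, 0.041]
tool_rot: [[-0.082, -0.997, -0.002], [-0.997, 0.082, 0.0], [-0.0, 0.002, -1.0]]
force: [-0.2, 0.2, 0.3]
width: 0.0849
grasp_force: 0.0
clock: 10.2
ee_pos: [0.466, -0.2695, 0.1334]
tool_rot: [[-0.082, -0.997, 0.001], [-0.997, 0.082, -0.0], [0.0, -0.001, -1.0]]
force: [0.9, -0.4, -0.4]
width: 0.0876
grasp_force: 0.0
clock: 10.7
ee_pos: [0.4657, -0.2694, 0.2335]
tool_rot: [[0.019, -1.0, 0.001], [-1.0, -0.019, -0.0], [0.0, -0.001, -1.0]]
force: [-0.2, -0.4, 0.7]
width: 0.0879
grasp_force: 0.0
clock: 11.2
ee_pos: [0.498, -0.2202, 0.2981]
tool_rot: [[0.018, -1.0, 0.001], [-0.992, -0.018, 0.129], [-0.129, -0.004, -0.992]]
force: [0.4, -1.0, -0.3]
width: 0.0877
grasp_force: 0.0
clock: 11.7
ee_pos: [0.5517, -0.1228, 0.2967]
tool_rot: [[0.017, -1.0, -0.006], [-0.939, -0.018, 0.343], [-0.343, -0.0, -0.939]]
force: [0.1, -0.3, -0.2]
width: 0.0882
grasp_force: 0.0
clock: 12.2
ee_pos: [0.6057, -0.0259, 0.2968]
tool_rot: [[0.016, -1.0, -0.011], [-0.842, -0.019, 0.539], [-0.539, 0.001, -0.842]]
force: [-0.0, -0.5, 0.0]
width: 0.0879
grasp_force: 0.0
[ -5.4  17.9   9.3 -32.5 -86.3  10.1]
```

View pics/w2.png

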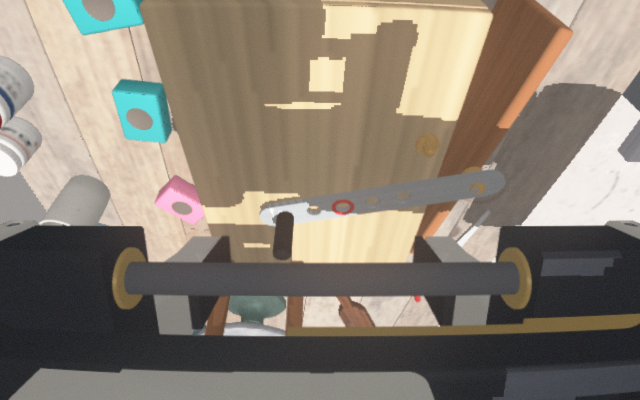

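The wrist picture shows the peg (428,144), red hole (343,206), pivot pin (478,186), and handle from base (285,216) to top (283,255).

```bash
python3 - <<'E'
from h import *
c,s=pickle.load(open("w2.pkl","rb"))
P=ray(c,[[428,144],[343,206],[478,186],[284,216],[283,252]],[.148,.142,.142,.142,.192],s);print(P.round(4))
d=P[1]-P[2];print(np.degrees(np.arctan2(d[1],d[0])),np.linalg.norm(d))
u=d/np.linalg.norm(d);h=P[1]+.06*u;h[2]=.172;print("handle",h)
R=np.array(s["tool_rot"]);z=R[:,2];p=np.array(s["ee_pos"]);print("tool offset of handle",R.T@(h-p))
E
```

```text
[[0.519  0.0201 0.148 ]
 [0.5831 0.1042 0.142 ]
 [0.4566 0.0733 0.142 ]
 [0.6427 0.1209 0.142 ]
 [0.6396 0.1127 0.192 ]]
13.737630260767094 0.13023532687197903
handle [0.64138166 0.11848977 0.172     ]
tool offset of handle [-0.05368847 -0.03851626  0.18252146]
```

```bash

python3 -m handwheel '[[[1,0.37,0.8,-0.48,0.26,0,0],[1,0.37,0.8,-0.48,0.26,0,0],[1,0.37,0.8,-0.48,0.26,0,0],[1,0.37,0.8,-0.48,0.26,0,0],[1,0.37,0.8,-0.48,0.26,0,0]]]'
python3 -m handwheel '[[[1,0,0.5,-0.6,0,0,0],[1,0,0.65,-0.77,0,0,0],[1,0,0.65,-0.77,0,0,0],[1,0,0.5,-0.6,0,0,0],[1,0,0,0,0,0,0]]]'
```

```text
clock: 12.75
ee_pos: [0.6429, 0.0548, 0.2464]
tool_rot: [[0.014, -1.0, -0.012], [-0.765, -0.018, 0.644], [-0.644, 0.0, -0.765]]
force: [0.5, -0.4, -0.9]
width: 0.0875
grasp_force: 0.0
clock: 13.25
ee_pos: [0.6413, 0.1009, 0.1906]
tool_rot: [[0.013, -1.0, -0.015], [-0.766, -0.02, 0.643], [-0.643, 0.003, -0.766]]
force: [-0.3, 0.0, 0.2]
width: 0.0874
grasp_force: 0.0
```

```bash

python3 -m handwheel '[[[1,0,0.5,-0.5,0,0,0],[1,0,0.4,-0.45,0,0,0],[1,0,0,0,0,0,0],[0,0,0,0,0,0,0],[-0.6,0,0,0,0,0,0]]]'
python3 -m handwheel '[[[-1,0,0,0,0,0,0],[-1,0,0,0,0,0,0],[-1,0,0,0,0,0,0],[-1,0,0,0,0,0,0],[-1,0,0,0,0,0,0]]]'
python3 -m handwheel '[[[-1,0,0,0,0,0,0],[-1,0,0,0,0,0,0],[-1,0,0,0,0,0,0],[-1,0,0,0,0,0,0],[-1,0,0,0,0,0,0]]]'
python3 - <<'E'
from h import *
from bench import *
s=sense();c=read_camera("wrist");pickle.dump((c,s),open("w3.pkl","wb"))
t=read_camera("top");pickle.dump(t,open("t3.pkl","wb"))
a=c["img"];b=cv2.resize(t["img"][150:260,255:415],(640,440),interpolation=cv2.INTER_CUBIC)
cv2.imwrite("pics/w3.png",cv2.resize(np.r_[a[:300],b],(640,600) if 0 else None,fx=.8,fy=.8) )
E
```

```text
clock: 13.75
ee_pos: [0.6428, 0.1171, 0.1742]
tool_rot: [[0.015, -1.0, -0.011], [-0.766, -0.018, 0.642], [-0.643, -0.001, -0.766]]
force: [-0.1, 0.5, 0.2]
width: 0.0766
grasp_force: 0.0
clock: 14.25
ee_pos: [0.6425, 0.1173, 0.1738]
tool_rot: [[0.014, -1.0, -0.011], [-0.766, -0.018, 0.643], [-0.643, -0.001, -0.766]]
force: [0.7, -0.5, -0.1]
width: 0.0372
grasp_force: 0.0
clock: 14.75
ee_pos: [0.6424, 0.1174, 0.1738]
tool_rot: [[0.014, -1.0, -0.011], [-0.766, -0.018, 0.643], [-0.643, -0.0, -0.766]]
force: [-0.3, -0.2, 0.9]
width: 0.0169
grasp_force: 30.0
```

View pics/w3.png

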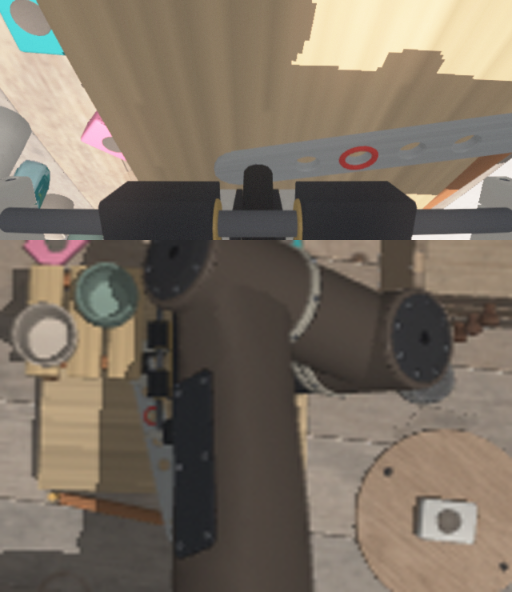

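The wrist picture shows the handle between the fingers (258,180) with red hole at (358,158) of the scaled image; the top half shows the mould standing on the bat. Next I'll zoom on the peg and plan the swing.

```bash
python3 - <<'E'
from h import *
c,s=pickle.load(open("w2.pkl","rb"));t=pickle.load(open("cams.pkl","rb"))["top"]
a=cv2.resize(c["img"][115:175,395:475],(560,420),interpolation=cv2.INTER_CUBIC)
b=cv2.resize(t["img"][214:234,310:335],(240,192),interpolation=cv2.INTER_CUBIC)
# overlays: projected peg (axis bottom .13, top .148) from top-fit position
for P,col in (([[.5129,.0292,.13],[.5129,.0292,.148]],(0,255,0)),([[.519,.0201,.13],[.519,.0201,.148]],(255,0,0))):
    q=(proj(c,P,s)-[395,115]+.5)*7;cv2.line(a,*[tuple(int(v) for v in x) for x in q],col,2);print(q/7+[395,115])
k=np.zeros((420,240,3),np.uint8);k[:192]=b
cv2.imwrite("pics/peg.png",np.c_[a,k])
c,s=pickle.load(open("w3.pkl","rb"))
print("red w3",ray(c,[[447.5,197.5]],.142,s), "ring rows")
E
```

```text
[[428.73273642 139.95099169]
 [433.16532234 153.22348424]]
[[424.19492008 131.25495957]
 [428.55549739 144.45964076]]Traceback (most recent call last):
  File "<stdin>", line 9, in <module>
    res = self.concatenate(tuple(objs), axis=axis)
ValueError: all the input array dimensions except for the concatenation axis must match exactly, but along dimension 1, the array at index 0 has size 560 and the array at index 1 has size 240
```

```bash
python3 - <<'E'
from h import *
c,s=pickle.load(open("w2.pkl","rb"));t=pickle.load(open("cams.pkl","rb"))["top"]
a=cv2.resize(c["img"][115:175,395:475],(560,420),interpolation=cv2.INTER_CUBIC)
a=cv2.convertScaleAbs(a,alpha=1.6)
b=cv2.resize(t["img"][214:234,310:335],(240,192),interpolation=cv2.INTER_CUBIC)
k=np.zeros((420,240,3),np.uint8);k[:192]=b
cv2.imwrite("pics/peg.png",np.hstack([a,k]))
c,s=pickle.load(open("w3.pkl","rb"))
print("red w3",ray(c,[[447.5,197.5]],.142,s))
E
```

```text
red w3 [[0.58613715 0.1052237  0.142     ]]
```

View pics/peg.png

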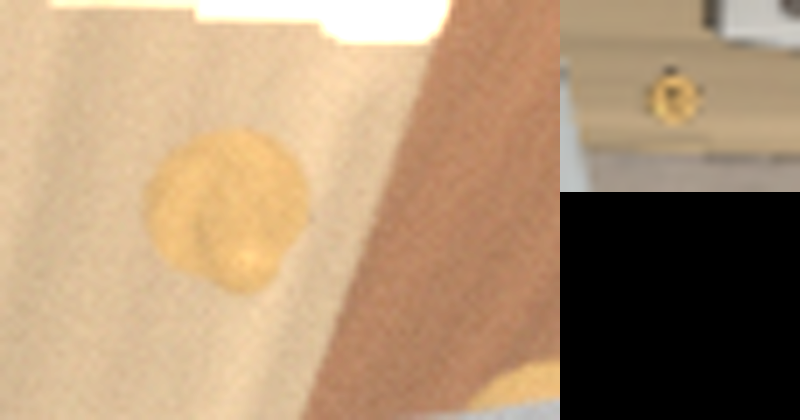

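The enlargement shows the peg's collar at (427.5,143.5) and its nose at (430.6,152.8) in the wrist picture, in agreement with the top view.

```bash
cat > plan.py <<'E'
from h import *
from scipy.spatial.transform import Rotation as Ro
from scipy.optimize import least_squares
c,s=pickle.load(open("w2.pkl","rb"))
P=ray(c,[[427.5,143.5],[430.6,152.8]],[.133,.146],s);print("peg est",P.round(4))
peg=(np.array([.5129,.0292])+P[:,:2].mean(0))/2 if 1 else 0
O=np.array([.48475,.21945]);yaw=-.00997
def Rz(a):return Ro.from_euler("z",a).as_matrix()
def stay(door,beta,lift):
    pv=np.r_[O+(Rz(yaw)[:2,:2]@[-.15*np.sin(door),-.15*np.cos(door)]),.136]
    return pv,Rz(beta+yaw)@Ro.from_euler("y",-lift).as_matrix()
def pt(q,x,z=0): p,R=stay(*q);return p+R@[x,0,z]
_,s3=pickle.load(open("w3.pkl","rb"));R3=np.array(s3["tool_rot"]);p3=np.array(s3["ee_pos"])
g=p3-.002*R3[:,2]
red=np.array([.5846,.1047])
def f(v):
    return np.r_[pt((*v,0),.19)[:2]-g[:2],pt((*v,0),.13)[:2]-red]
r=least_squares(f,[.2,.26]);q0=(*r.x,0.);print("door,beta",r.x,np.degrees(r.x[1]),"res",r.fun.round(4))
fin=least_squares(lambda v:pt((*v,0),.13)[:2]-peg,[.59,-.52]).x;print("peg",peg,"final",fin,np.degrees(fin[1]))
p0,S0=stay(*q0);rel=S0.T@R3;off=S0.T@(p3-p0)
def tool(q): p,S=stay(*q);return p+S@off,S@rel
E
cat > path.py <<'E'
from plan import *
W=[q0,(.2,.24,.05),(.35,-.03,.06),(.45,-.17,.2),(fin[0],fin[1],.2)]
p,R=tool(q0)
for w in W[1:]:
    P,T=tool(w);d=(P-p)/.02;rv=Ro.from_matrix(T@R.T).as_rotvec()/.1
    n=max(abs(np.r_[d,rv]).max(),1);print(np.round(w,3),"pos",P.round(4),"units",d.round(2),rv.round(2)," z",T[:,2].round(2));p,R=P,T
E
python3 path.py
```

```text
peg est [[0.5137 0.0313 0.133 ]
 [0.5138 0.031  0.146 ]]
door,beta [0.16850235 0.25159662] 14.415424434650589 res [ 0.0002  0.0012 -0.0003 -0.0018]
peg [0.51331935 0.03017158] final [ 0.58448143 -0.51371799] -29.433872475672352
[0.2  0.24 0.05] pos [0.6362 0.1157 0.1832] units [-0.31 -0.09  0.47] [ 0.12 -0.49 -0.12]  z [ 0.03  0.65 -0.76]
[ 0.35 -0.03  0.06] pos [0.619  0.0717 0.1851] units [-0.86 -2.2   0.09] [ 0.01 -0.1  -2.7 ]  z [ 0.21  0.62 -0.76]
[ 0.45 -0.17  0.2 ] pos [0.5939 0.0532 0.2107] units [-1.26 -0.93  1.28] [-0.15 -1.39 -1.4 ]  z [ 0.4   0.56 -0.72]
[ 0.584 -0.514  0.2  ] pos [0.5554 0.006  0.2107] units [-1.92 -2.36 -0.  ] [ 0.   -0.   -3.44]  z [ 0.57  0.4  -0.72]
```

```bash

python3 -m handwheel '[[[-1,-0.1,-0.03,0.15,0.04,-0.16,-0.04],[-1,-0.1,-0.03,0.16,0.04,-0.16,-0.04],[-1,-0.11,-0.03,0.16,0.04,-0.17,-0.04],[-1,0,0,0,0,0,0],[-1,0,0,0,0,0,0]]]'
python3 -m handwheel '[[[-1,-0.17,-0.44,0.02,0,-0.02,-0.54],[-1,-0.17,-0.44,0.02,0,-0.02,-0.54],[-1,-0.17,-0.44,0.02,0,-0.02,-0.54],[-1,-0.17,-0.44,0.02,0,-0.02,-0.54],[-1,-0.18,-0.44,0.01,0,-0.02,-0.54]]]'
python3 -m handwheel '[[[-1,-0.25,-0.19,0.26,-0.03,-0.28,-0.28],[-1,-0.25,-0.19,0.26,-0.03,-0.28,-0.28],[-1,-0.25,-0.19,0.26,-0.03,-0.28,-0.28],[-1,-0.25,-0.18,0.25,-0.03,-0.28,-0.28],[-1,-0.26,-0.18,0.25,-0.03,-0.27,-0.28]]]'
python3 - <<'E'
from plan import *
from bench import *
s=sense();c=read_camera("wrist");cv2.imwrite("pics/w4.png",c["img"]);pickle.dump((c,s),open("w4.pkl","wb"))
print(np.round(s["q"],1),np.round(s["moment"],2))
E
```

```text
clock: 15.35
ee_pos: [0.6359, 0.1154, 0.1835]
tool_rot: [[0.037, -0.999, 0.034], [-0.758, -0.006, 0.652], [-0.651, -0.05, -0.758]]
force: [-0.5, -0.4, 0.1]
width: 0.0171
grasp_force: 30.0
clock: 15.85
ee_pos: [0.6191, 0.0711, 0.1849]
tool_rot: [[-0.162, -0.963, 0.215], [-0.741, 0.263, 0.618], [-0.651, -0.06, -0.756]]
force: [0.1, 0.1, 1.1]
width: 0.0171
grasp_force: 30.0
clock: 16.35
ee_pos: [0.5938, 0.0528, 0.2108]
tool_rot: [[-0.172, -0.9, 0.402], [-0.728, 0.391, 0.563], [-0.663, -0.196, -0.722]]
force: [0.3, -0.4, -0.5]
width: 0.017
grasp_force: 30.0
peg est [[0.5137 0.0313 0.133 ]
 [0.5138 0.031  0.146 ]]
door,beta [0.16850235 0.25159662] 14.415424434650589 res [ 0.0002  0.0012 -0.0003 -0.0018]
peg [0.51331935 0.03017158] final [ 0.58448143 -0.51371799] -29.433872475672352
[ -3.1   8.8 -15.3 -49.  -50.7  11.2] [-1.92  1.5  -0.01]
```

View pics/w4.png

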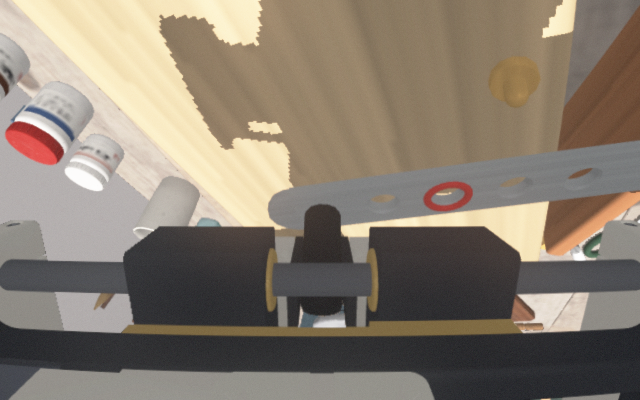

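The wrist picture shows the bar raised, red hole centre (448,196), peg collar (514,80) and nose (515,99).

```bash
cat > p2.py <<'E'
from plan import *
c,s=pickle.load(open("w4.pkl","rb"));R=np.array(s["tool_rot"]);p=np.array(s["ee_pos"])
def fq(v):
    P,T=tool(v);return np.r_[P-p,.05*Ro.from_matrix(T@R.T).as_rotvec()]
q=least_squares(fq,[.45,-.17,.2]).x;print("q",q,fq(q).round(4))
rt=pt(q,.13,.006);print("red top model",rt.round(4),"px",proj(c,rt,s),"meas at same z",ray(c,[[448,196]],rt[2],s).round(4))
print("peg",ray(c,[[514,80],[515,99]],[.133,.146],s).round(4))
E
python3 p2.py
```

```text
peg est [[0.5137 0.0313 0.133 ]
 [0.5138 0.031  0.146 ]]
door,beta [0.16850235 0.25159662] 14.415424434650589 res [ 0.0002  0.0012 -0.0003 -0.0018]
peg [0.51331935 0.03017158] final [ 0.58448143 -0.51371799] -29.433872475672352
q [ 0.44927063 -0.17211961  0.20065943] [ 0.  0.  0.  0.  0. -0.]
red top model [0.5424 0.0621 0.1678] px [[452.5296976  194.27794486]] meas at same z [[0.5445 0.0633 0.1678]]
peg [[0.5137 0.032  0.133 ]
 [0.5147 0.0309 0.146 ]]
```

```bash
cat >> p2.py <<'E'
tgt=np.array([.512,.0302])
fin=least_squares(lambda v:pt((*v,0),.13)[:2]-tgt,[.59,-.52]).x;print("final",fin)
P0,R0=p,R
for w in [(*fin,.2),(*fin,.12),(*fin,.06),(*fin,0)]:
    P,T=tool(w);print(np.round(w,3),P.round(4),((P-P0)/.02).round(2),(Ro.from_matrix(T@R0.T).as_rotvec()/.1).round(2));P0,R0=P,T
E
python3 p2.py | tail -5
```

```text
final [ 0.5922012  -0.51926797]
[ 0.592 -0.519  0.2  ] [0.554  0.0058 0.2107] [-1.99 -2.35 -0.01] [ 0.01  0.01 -3.47]
[ 0.592 -0.519  0.12 ] [0.5586 0.0031 0.1962] [ 0.23 -0.14 -0.73] [0.4  0.69 0.  ]
[ 0.592 -0.519  0.06 ] [0.5615 0.0014 0.1851] [ 0.14 -0.08 -0.56] [ 0.3   0.52 -0.  ]
[ 0.592 -0.519  0.   ] [5.637e-01 1.000e-04 1.738e-01] [ 0.11 -0.07 -0.57] [0.3  0.52 0.  ]
```

```bash

python3 -m handwheel '[[[-1,-0.25,-0.28,0,0,0,-0.43],[-1,-0.25,-0.28,0,0,0,-0.43],[-1,-0.25,-0.29,0,0,0,-0.43],[-1,-0.25,-0.29,0,0,0,-0.43],[-1,-0.25,-0.3,0,0,0,-0.43]]]'
python3 -m handwheel '[[[-1,-0.25,-0.3,0,0,0,-0.44],[-1,-0.25,-0.3,0,0,0,-0.44],[-1,-0.24,-0.31,0,0,0,-0.44],[-1,0,0,0,0,0,0],[-1,0,0,0,0,0,0]]]'
python3 -m handwheel '[[[-1,0.08,-0.05,-0.24,0.13,0.23,0],[-1,0.08,-0.05,-0.24,0.13,0.23,0],[-1,0.07,-0.04,-0.25,0.14,0.23,0],[-1,0,0,0,0,0,0],[-1,0,0,0,0,0,0]]]'
python3 - <<'E'
from plan import *
from bench import *
s=sense();c=read_camera("wrist");cv2.imwrite("pics/w5.png",cv2.resize(c["img"][60:260,320:580],(780,600),interpolation=cv2.INTER_CUBIC));pickle.dump((c,s),open("w5.pkl","wb"))
E
```

```text
clock: 16.9
ee_pos: [0.5689, 0.024, 0.2106]
tool_rot: [[-0.324, -0.796, 0.512], [-0.674, 0.574, 0.465], [-0.663, -0.194, -0.723]]
force: [0.6, -0.1, -0.1]
width: 0.017
grasp_force: 30.0
clock: 17.4
ee_pos: [0.5541, 0.0065, 0.2107]
tool_rot: [[-0.408, -0.716, 0.567], [-0.627, 0.671, 0.395], [-0.663, -0.194, -0.723]]
force: [-0.2, 0.1, -0.4]
width: 0.0171
grasp_force: 30.0
clock: 17.9
ee_pos: [0.5591, 0.0027, 0.1954]
tool_rot: [[-0.456, -0.724, 0.517], [-0.6, 0.679, 0.423], [-0.658, -0.117, -0.744]]
force: [0.7, -0.5, 1.4]
width: 0.0172
grasp_force: 30.0
peg est [[0.5137 0.0313 0.133 ]
 [0.5138 0.031  0.146 ]]
door,beta [0.16850235 0.25159662] 14.415424434650589 res [ 0.0002  0.0012 -0.0003 -0.0018]
peg [0.51331935 0.03017158] final [ 0.58448143 -0.51371799] -29.433872475672352
```

View pics/w5.png

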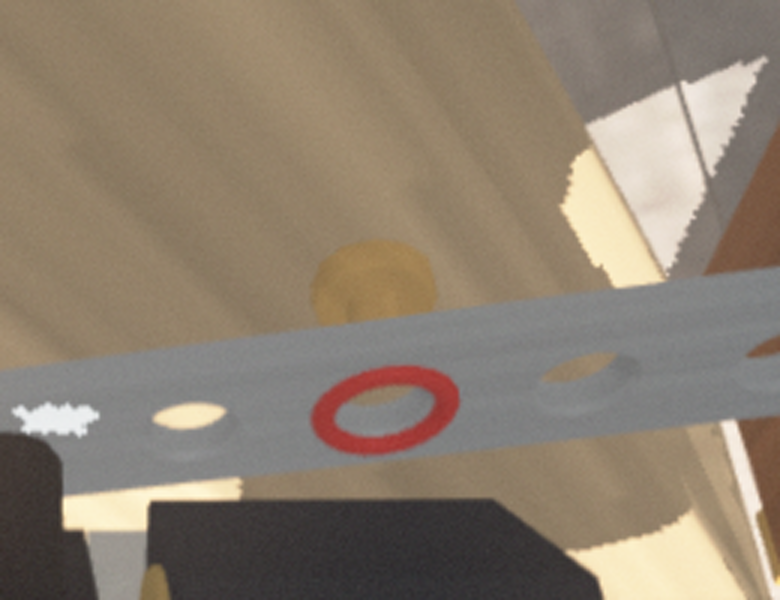

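The picture shows the ring centre at about (448.5,196.5) full-frame, with the peg's collar just behind the bar, centred at column ~445.

```bash
python3 - <<'E' | tail -8
from plan import *
c,s=pickle.load(open("w5.pkl","rb"));R=np.array(s["tool_rot"]);p=np.array(s["ee_pos"])
def fq(v):
    P,T=tool(v);return np.r_[P-p,.05*Ro.from_matrix(T@R.T).as_rotvec()]
q=least_squares(fq,[.59,-.5,.1]).x;print("q",q,fq(q).round(4))
rt=pt(q,.13,.006);m=ray(c,[[448.5,196.5]],rt[2],s)[0];print("red model",rt.round(4),proj(c,rt,s),"meas",m.round(4))
for xy in((.514,.0313),(.512,.0302)):
  a=np.linspace(0,6.28,100)
  col=np.c_[xy[0]+.01*np.cos(a),xy[1]+.01*np.sin(a),0*a+.133]
  u=proj(c,col,s);print(xy,"collar r10 px x",u[:,0].min(),u[:,0].max(),"top",u[:,1].min(),"tip",proj(c,[*xy,.148],s))
E
```

```text
peg est [[0.5137 0.0313 0.133 ]
 [0.5138 0.031  0.146 ]]
door,beta [0.16850235 0.25159662] 14.415424434650589 res [ 0.0002  0.0012 -0.0003 -0.0018]
peg [0.51331935 0.03017158] final [ 0.58448143 -0.51371799] -29.433872475672352
q [ 0.58981465 -0.51942263  0.11584642] [ 0.      0.      0.0001  0.0001  0.0001 -0.    ]
red model [0.5109 0.0308 0.157 ] [[452.39398835 193.88108968]] meas [0.5133 0.0317 0.157 ]
(0.514, 0.0313) collar r10 px x 422.1365069521452 463.957743758354 top 143.0029386385101 tip [[445.17620295 181.00164907]]
(0.512, 0.0302) collar r10 px x 424.57019203764617 466.8735447468098 top 139.96562892450072 tip [[448.01198386 178.35611994]]
```

```bash

python3 -m handwheel '[[[-1,0.02,-0.02,-0.18,0.09,0.16,0],[-1,0.02,-0.02,-0.18,0.09,0.16,0],[-1,0.03,-0.03,-0.18,0.1,0.17,0],[-1,0,0,0,0,0,0],[-1,0,0,0,0,0,0]]]'
python3 -m handwheel '[[[-1,0.03,-0.02,-0.13,0.07,0.12,0],[-1,0.02,-0.02,-0.12,0.07,0.12,0],[-1,0,0,0,0,0,0],[-1,0,0,0,0,0,0],[-1,0,0,0,0,0,0]]]'
```

```text
clock: 18.45
ee_pos: [0.5601, 0.0017, 0.1849]
tool_rot: [[-0.487, -0.729, 0.48], [-0.582, 0.681, 0.445], [-0.651, -0.063, -0.756]]
force: [-0.2, 0.2, -0.5]
width: 0.0173
grasp_force: 30.0
clock: 18.95
ee_pos: [0.561, 0.001, 0.1801]
tool_rot: [[-0.503, -0.731, 0.462], [-0.573, 0.682, 0.455], [-0.648, -0.036, -0.761]]
force: [-0.5, 0.2, 0.1]
width: 0.0174
grasp_force: 30.0
```

```bash

python3 -m handwheel '[[[-1,0.03,-0.02,-0.12,0.07,0.12,0],[-1,0.02,-0.01,-0.1,0.05,0.1,0],[-1,0.01,-0.01,-0.08,0.05,0.08,0],[-1,0,0,0,0,0,0],[-1,0,0,0,0,0,0]]]'
python3 - <<'E' | tail -1
from plan import *
from bench import *
s=sense();c=read_camera("wrist");cv2.imwrite("pics/w6.png",cv2.resize(c["img"][60:260,320:580],(780,600),interpolation=cv2.INTER_CUBIC));pickle.dump((c,s),open("w6.pkl","wb"))
E
```

```text
clock: 19.45
ee_pos: [0.5625, 0.0001, 0.1741]
tool_rot: [[-0.522, -0.731, 0.439], [-0.562, 0.682, 0.468], [-0.642, -0.003, -0.767]]
force: [0.1, -0.7, -0.0]
width: 0.0172
grasp_force: 30.0
peg [0.51331935 0.03017158] final [ 0.58448143 -0.51371799] -29.433872475672352
```

View pics/w6.png

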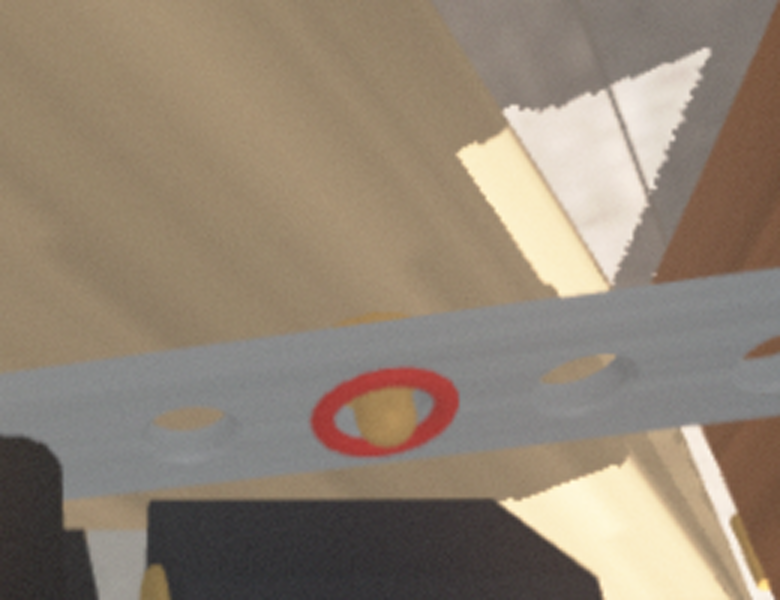

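The peg's nose stands up centrally through the red ring, with the bar level. Release and back out along the tool.

```bash

python3 -m handwheel '[[[1,0,0,0,0,0,0],[1,0,0,0,0,0,0],[1,0,0,0,0,0,0],[1,0,0,0,0,0,0],[1,0,0,0,0,0,0]]]'
python3 -m handwheel '[[[1,-0.22,-0.23,0.38,0,0,0],[1,-0.44,-0.47,0.77,0,0,0],[1,-0.44,-0.47,0.77,0,0,0],[1,-0.44,-0.47,0.77,0,0,0],[1,-0.44,-0.47,0.77,0,0,0]]]'
python3 -m handwheel '[[[1,-0.4,-0.5,0.8,0,0,0],[1,-0.2,-0.8,0.9,0,0,0],[1,0,-1,0.9,0,0,0],[1,0,-1,0.9,0,0,0],[1,0,-1,0.9,0,0,0]]]'
python3 -m handwheel '[[[1,0,-1,0.5,0,0,0],[1,0,-1,0.5,0,0,0],[1,0,-1,0,0,0,0],[1,0,-1,0,0,0,0],[1,0,-1,0,0,0,0]]]'
python3 -m handwheel '[[[1,0,-1,0,0,0,0],[1,0,-1,0,0,0,0],[1,0,-1,0,0,0,0],[1,0,-1,0,0,0,0],[1,0,-1,0,0,0,0]]]'
python3 - <<'E'
from h import *
from bench import *
t=read_camera("top");sd=read_camera("side");pickle.dump((t,sd),open("end.pkl","wb"))
a=cv2.resize(t["img"][150:260,220:420],(800,440),interpolation=cv2.INTER_CUBIC)[:, :]
b=cv2.resize(sd["img"][160:320,220:440],(410,298),interpolation=cv2.INTER_CUBIC)
k=np.zeros((600,800,3),np.uint8);k[:298,:410]=b;k[300:520,:400]=cv2.resize(a,(400,220))
k[300:,400:]=cv2.resize(t["img"][195:255,285:325],(400,600))[:300]
k[:300,410:]=cv2.resize(sd["img"][195:255,285:363],(390,300),interpolation=cv2.INTER_CUBIC)
cv2.imwrite("pics/end.png",k)
E
```

```text
clock: 20.0
ee_pos: [0.5623, 0.0002, 0.1742]
tool_rot: [[-0.522, -0.731, 0.439], [-0.562, 0.682, 0.468], [-0.642, -0.003, -0.767]]
force: [-0.1, -0.3, -0.4]
width: 0.0518
grasp_force: 0.0
clock: 20.5
ee_pos: [0.522, -0.0427, 0.2446]
tool_rot: [[-0.522, -0.731, 0.44], [-0.562, 0.682, 0.468], [-0.642, -0.003, -0.767]]
force: [1.4, -0.2, -0.2]
width: 0.0865
grasp_force: 0.0
clock: 21.0
ee_pos: [0.51, -0.129, 0.3329]
tool_rot: [[-0.522, -0.731, 0.44], [-0.562, 0.682, 0.467], [-0.642, -0.003, -0.767]]
force: [-0.1, -0.2, -1.0]
width: 0.0875
grasp_force: 0.0
clock: 21.5
ee_pos: [0.51, -0.2291, 0.3521]
tool_rot: [[-0.522, -0.731, 0.44], [-0.562, 0.682, 0.467], [-0.642, -0.003, -0.767]]
force: [0.0, -0.1, 0.7]
width: 0.0876
grasp_force: 0.0
clock: 22.0
ee_pos: [0.51, -0.3291, 0.3519]
tool_rot: [[-0.522, -0.731, 0.439], [-0.562, 0.682, 0.468], [-0.642, -0.003, -0.767]]
force: [0.6, 0.8, 0.5]
width: 0.0876
grasp_force: 0.0
```

View pics/end.png

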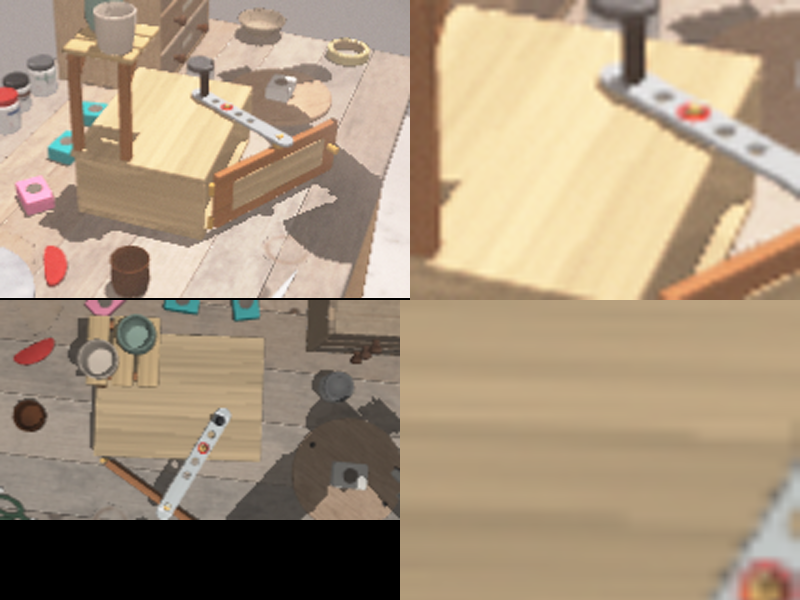

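The final views show the brass peg through the red ring with the bar flat on the roof. The door is open, the mould is on the bat, the cup and jar have not moved, and the gripper is clear.

```bash
python3 -c "
from bench import *
print(job_done())"
```

```text
the job is handed in; nothing more can be done
None
```

The job is handed in at about 22 s: the mould stands upright on the bat, the door is held open with the red-ringed hole down over the peg and the bar flat, the gripper is clear, and the cup and jar are where they stood.

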